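# Set and lock the counter magnifier over the checking tray

### The job

The customer's screws are waiting in the white checking tray, so set up the counter magnifier for them: first swing its boom round until the lens looks squarely down on the tray. Then draw the sliding leg out by its finger lug, against the pull of the lamp cord inside, until the dark ring on it stands level with the mouth of the clamp collar, and while you hold it there squeeze the cam lever fully shut against it, never shutting the lever with the leg at another length. The worn clamp slips until I have nipped up its screw, so finish still pinching leg and lever together with the leg on its mark, and leave the other things on the counter alone.

Things in the scene. Friction and masses are not known exactly. Their poses are not given: they have to be found in the camera images.
- collar_top (a point): Top of the grey clamp collar at the boom's end, 17 mm above the leg's axis, 15 mm inboard of the mouth. The boom is level, the leg's axis 200 mm above the counter: a 26 mm square aluminium sleeve, slotted along its top so that the leg is seen, on a fixed post. It turns about the post, about 1 rad each way; stiff: 1.2 N m (3 to 4 N at the lens) turns it, and it stays where left. Axes as mouth.
- leg (a joint): How far the sliding leg is drawn out (m): 0 fully in (it starts there), 0.030 when its ring mark is level with the collar's mouth, 0.060 at most. The coiled lamp cord inside draws it back in with 3 to 4 N whenever it is not held, even with the lever shut, for the clamp is worn. The leg is a 16 mm square steel tube that carries the lens frame.
- lever (a joint): Cam lever of the clamp (rad): 0 fully shut, lying along the leg; it grows as the tip swings away from the leg, up to 1.2. It starts slack at 0.28 to 0.40, moves with about 1.5 N at the tip and stays where it is left.
- mouth (a point): Middle of the collar's mouth, on the leg's axis, 150 mm from the post axis, which lies straight back along +x (upright post on a round grey base 170 mm across, fixed). Axes: -x points out along the boom to the lens, +y is the side of the cam lever, z up. The collar is 30 mm wide; the lever's fork reaches 27 mm from the axis on the lever's side.
- mark (a point): The ring mark, a dark band 3 mm wide round the leg, on the leg's axis; inside the sleeve at the start, to be brought level with the mouth. Same axes as the mouth.
- lug (a point): Middle of the collar-side face of the finger lug: dark steel plate 8 mm thick that stands out from the leg on the side away from the lever, 8 to 42 mm off the leg's axis and 15 mm above and below it; this point is 25 mm off the axis. A finger put between collar and lug (gap 45 mm with the leg fully in, 75 mm at the mark) draws the leg out. Axes as the mouth.
- lever_tip (a point): Free end of the cam lever, an aluminium bar 8 mm thick and 16 mm high at the height of the leg's axis, 84 mm long from its pin. Shut, its outer face is 22 mm off the leg's axis and its tip reaches 69 mm past the mouth: leg and lever are pinched there together, 30 mm wide. At 0.40 rad the tip's outer edge is 55 mm off the axis. x axis along the lever, +x towards the pin.
- lever_pin (a point): The lever's upright pin, at the height of the leg's axis: 15 mm inboard of the mouth and 18 mm to the lever's side (+y) of the leg's axis. Axes as the lever tip.
- lens (a point): Centre of the rectangular lens, in a white frame 150 mm across the boom, 100 mm along it and 20 mm high, on the leg's axis, 165 mm beyond the ring mark. Between lug and frame lie about 23 mm of bare leg. Axes as the mouth.
- knob (a point): Grip point of the positioning knob, an upright black peg 16 mm in diameter on the middle of the frame's outer bar, 45 mm beyond the lens centre; its top is 51 mm above the leg's axis, the frame's top 10 mm above it; this point is 36 mm above the axis (236 mm above the counter).
- tray_middle (a point): Middle of the floor of the checking tray: flat white tray 110 x 80 mm, 13 mm high, fixed on the counter with four dark screws laid out in it. It stands to one side of the boom, left or right, 310 to 335 mm from the post axis; a blue bin stands on the other side.
- bin: Blue picking bin of dark screws, 105 x 150 x 75 mm, fixed; bystander. Origin: centre of its underside.
- nut: Loose bystander: zinc hexagon nut 36 mm across, 19 mm high. Origin: centre of its underside.
- washer: Loose bystander: zinc washer 44 mm across, 4 mm thick. Origin: centre of its underside.
- hexbolt: Loose bystander: zinc hexagon bolt, 80 mm shank 16 mm thick, lying. Origin: under the head's inner face.
- hexbolt_long: Loose bystander: dark hexagon bolt, 110 mm shank 16 mm thick, lying. Origin: under the head's inner face.
- caliper: Loose bystander: sliding caliper 150 mm long, lying. Origin: centre of its underside.
- carton: Loose bystander: cardboard screw carton 65 x 100 x 45 mm. Origin: centre of its underside.
There are look-alikes about, which are no part of the job. What is shaped like the part that bears tray_middle but purple is not meant.

How it is judged:
By the outcome, as a careful person would: the job done as asked, in the order asked, and still so for the second after the job is handed in, while the arm keeps its last pose, push and grip.
It also fails if it takes over 54 s, if anything falls off the work surface, if the arm or the gripper's body presses on something with over 40 N, if the wrist force passes 120 N, or if a joint passes its speed limit or range.

### The arm

A 6-joint arm with a two-finger parallel gripper is mounted at the origin on the work surface. World frame = base frame: x ahead of the robot, y to its left, z up, the work surface at z = 0. Lengths are in m, angles in degrees, forces in N, time in s.
With the tool pointing down it reaches from about 0.3 to 0.75 m from the base axis. Payload 8.5 kg.
Tool frame: the origin (TCP) lies on the centre line of the jaws, within the pads' length; the fingertips stand 17 mm ahead of it and the grasp point (between the pads) lies 2 mm behind it (env.tip_extent is the distance from the TCP to the fingertips, in m); z points along the fingers, y is the direction in which the jaws open and shut (so a half turn about z gives the same grasp; the last joint's range is limited). The gripper opens to 85 mm and grips with 20 to 120 N. Pads are 22 mm wide; open, the fingers measure 114 mm over their backs; the gripper's body (76 mm by 85 mm) begins 54 mm behind the grasp point. The pads swing forward as they close: fully open they stand 13 mm farther back than shut.
Start: joints at [-86.19, 21.807, 74.336, -0, 83.858, -12.336], TCP at [0.153, -0.528, 0.248] pointing down, gripper open.
Joint ranges: [-178.18, 178.18], [-50.72, 133.34], [12.68, 142.11], [-81.47, 261.47], [9.98, 163.14], [-165.26, 165.26]. Speed limits (degrees/s): [136.94, 136.94, 180, 180, 180, 180].

### API

Orientations are given as a 3x3 rotation matrix whose columns are the frame's x, y, z axes.
In Python, from rig import telemetry, get_image, camera_params, close_job, env gives the robot as it stands.
- The arm moves only by the tool apply_moves, never from a script. Its argument "motion" is a list of rows, each an object of numbers: "tx", "ty", "tz": the shift along the tool's x, y, z in cm; "turn": the turn about the tool's z in degrees; "jaw": the gripper's target within -1 to 1 (fully open at 1, half-way at 0, shut at -1). In form: [{"tx": .., "ty": .., "tz": .., "turn": .., "jaw": ..}, ...]. A call has 1 to 5 rows; each row is the pose to reach, as a shift and turn from the pose measured when the call began, along the tool's axes at that moment; what a row does not reach only later rows make up. A row lasts 1/12 s, in which the tool goes at most 41.7 mm and 7.16 degrees, less where a joint would pass 70% of its speed; a pose out of reach is approached as far as the arm can. A call with a gripper value outside its range is refused whole. The fingers move at their own pace and stop on an object; "squeeze" is the grip in N (left out, the last holds). Time passes only in rows, so rows that repeat a pose let the fingers close. It gives the time, the measured TCP pose, the force and the opening at its end, in the units of the state.
- telemetry.observe(): the state, without advancing time (a new reading comes with each control period).
- get_image(name): name is "scene" or "top" or "wrist"; returns (picture, depth): 480x640x3 uint8, red, green, blue; 480x640 float32, m along the optical axis (not along the pixel's ray), 0 where there is no reading.
- camera_params(name): a dict with "fx", "fy", "cx", "cy" (pixels), "D" ([k1, k2, p1, p2, k3] as OpenCV has them; the pictures are not rectified), "rvec" (rotation vector, rad) and "tvec" (3), from world to camera coordinates, as OpenCV has them. Camera axes: x right, y down, z forward; pixel columns grow to the right and rows downward; lengths in m; the calibration is good to about 2 mm. A picture is of the moment at which its call begins: read the wrist's pose just before it. camera_params takes no time and is no camera call; for the wrist camera it gives the pose at the moment of the call.
- close_job(): hands the job in, once; it reports no verdict.
The state is a dict: "time_s": time; "q": joint angles; "qvel": joint speeds; "joint_efforts": joint torques, N m; "position": TCP position; "tool_rot": TCP orientation; "ft_force": force on the tool from outside, world axes, zero at the start; "wrist_torque": the same for the moment, N m; "grip_width": finger opening in m.
Only numpy, scipy, OpenCV 4.12 (cv2) and the standard library are available. Lean on these libraries where they do the work, as an engineer would, in place of code of your own. Each camera call takes 0.05 s, during which the arm holds its last target. There are 200 camera calls.

## Working session

There is one attempt and no reset: what is moved stays moved. The work goes in short steps, Python scripts to look and compute and a tool call to move; the robot and the scene stay as the last step left them, time stands still between calls to the robot, and variables do not carry over. Pictures are saved under pics/ and viewed, about 8 in all and at most 12, crops included, and the job is handed in when it is done.

Besides the shell and the picture viewer there is one more tool, called after "Call:" as name([rows], argument=value, ...), one row to a line, values as JSON. apply_moves: Moves the arm, as the interface text tells. Its arguments: {"type":"object","properties":{"motion":{"type":"array"},"squeeze":{"type":"number"}},"required":["motion"]}

```bash
ls; mkdir -p pics; cat > h.py <<'E'
import numpy as np, cv2
from rig import telemetry, get_image, camera_params, close_job, env
def save(n,im): cv2.imwrite('pics/'+n,im[:,:,::-1])
def ray(c,u,v,z):
    K=np.array([[c['fx'],0,c['cx']],[0,c['fy'],c['cy']],[0,0,1.]])
    p=cv2.undistortPoints(np.array([[[u,v]]],float),K,np.array(c['D'],float))[0,0]
    R=cv2.Rodrigues(np.array(c['rvec'],float))[0];t=np.array(c['tvec'],float).ravel()
    o=-R.T@t;d=R.T@np.array([p[0],p[1],1]);return o+d*(z-o[2])/d[2]
def pt(c,u,v,d):
    K=np.array([[c['fx'],0,c['cx']],[0,c['fy'],c['cy']],[0,0,1.]])
    p=cv2.undistortPoints(np.array([[[u,v]]],float),K,np.array(c['D'],float))[0,0]
    R=cv2.Rodrigues(np.array(c['rvec'],float))[0];t=np.array(c['tvec'],float).ravel()
    return R.T@(np.array([p[0]*d,p[1]*d,d])-t)
def proj(c,P):
    K=np.array([[c['fx'],0,c['cx']],[0,c['fy'],c['cy']],[0,0,1.]])
    return cv2.projectPoints(np.array(P,float).reshape(-1,1,3),np.array(c['rvec'],float),np.array(c['tvec'],float),K,np.array(c['D'],float))[0][:,0]
E
python3 - <<'E'
from h import *
for n in('top','scene'):
    im,d=get_image(n);save(n+'1.png',im);np.savez('pics/'+n+'1.npz',im=im,d=d)
s=telemetry.observe();print(s,env.tip_extent)
for n in('top','scene','wrist'):print(camera_params(n))
E
```

```text
pics
{'time_s': 0.1, 'q': array([-8.61888409e+01,  2.18386515e+01,  7.43792855e+01,  1.23378845e-04,
        8.38572023e+01, -1.23354159e+01]), 'qvel': array([-0.01823694, -0.03634544, -0.06031951, -0.01354227,  0.0073391 ,
        0.16054316]), 'joint_efforts': array([ 1.76791898e-03, -4.49221659e+01, -2.31657994e+01, -3.07462451e-04,
        3.62665480e-03, -2.30011636e-07]), 'position': array([ 0.15293829, -0.52806518,  0.24776586]), 'tool_rot': array([[ 9.60553488e-01,  2.78095290e-01, -8.50321214e-05],
       [ 2.78095160e-01, -9.60552638e-01,  1.30867143e-03],
       [ 2.82257532e-04, -1.28069593e-03, -9.99999140e-01]]), 'ft_force': array([0.46131836, 0.1713584 , 0.92656659]), 'wrist_torque': array([ 0.01308388, -0.01392352, -0.03585312]), 'grip_width': 0.0857585066532095} 0.017
{'fx': 540.8784869211213, 'fy': 540.8784869211213, 'cx': 325.3714267434198, 'cy': 236.65087018067186, 'D': array([-0.00735911,  0.        ,  0.        ,  0.        ,  0.        ]), 'rvec': array([ 2.16478547, -2.05370783,  0.20483955]), 'tvec': array([-0.04411041,  0.57831385,  1.26490801])}
{'fx': 520.5507365746522, 'fy': 520.5507365746522, 'cx': 318.43777478737667, 'cy': 239.61893315784323, 'D': array([-0.02897135,  0.        ,  0.        ,  0.        ,  0.        ]), 'rvec': array([ 1.48041045,  1.83091085, -0.9951067 ]), 'tvec': array([ 0.13476172, -0.15704591,  1.58584505])}
{'fx': 359.10676599097917, 'fy': 359.10676599097917, 'cx': 326.11661895188337, 'cy': 241.2286413534456, 'D': array([0.01419502, 0.        , 0.        , 0.        , 0.        ]), 'rvec': array([-2.33207671,  1.75210204,  0.23927319]), 'tvec': array([-0.55025825, -0.03422316,  0.37753181])}
```

View pics/top1.png

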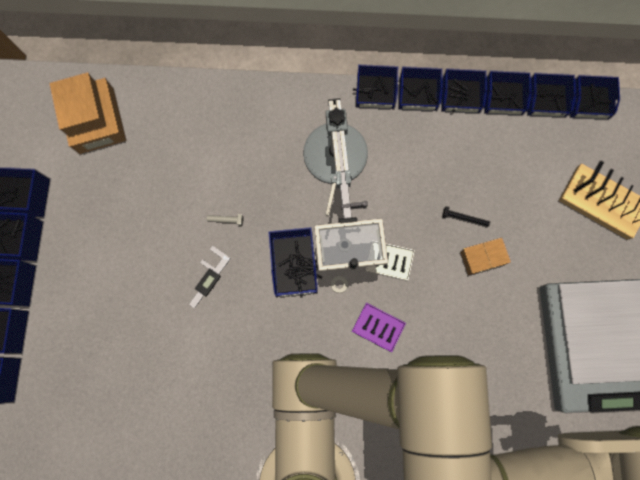

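View pics/scene1.png

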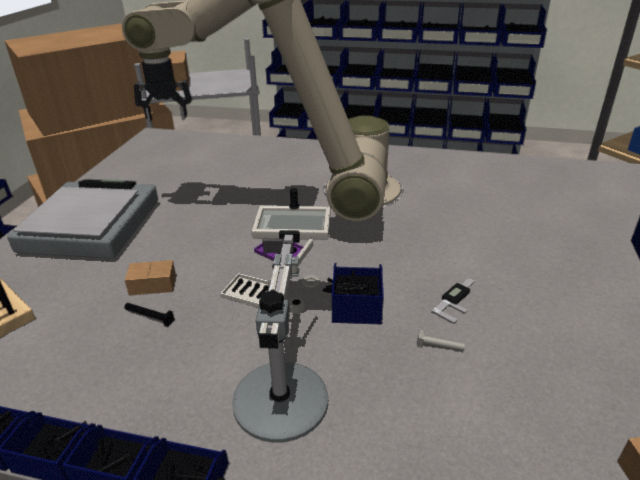

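```bash
python3 - <<'E'
from h import *
z=np.load('pics/top1.npz');im,d=z['im'],z['d'];c=camera_params('top')
save('crop1.png',cv2.resize(im[90:310,250:430],None,fx=3.2,fy=2.7*3.2/2.7,interpolation=cv2.INTER_CUBIC)[:600] if 0 else cv2.resize(im[110:300,290:430],None,fx=4,fy=3.15*4/3.15,interpolation=cv2.INTER_CUBIC)[:600+160:1][:600])
# world points
H,W=d.shape
K=np.array([[c['fx'],0,c['cx']],[0,c['fy'],c['cy']],[0,0,1.]])
g=np.mgrid[0:H,0:W];uv=np.stack([g[1],g[0]],-1).reshape(-1,1,2).astype(float)
p=cv2.undistortPoints(uv,K,c['D'])[:,0].reshape(H,W,2)
R=cv2.Rodrigues(c['rvec'])[0];P=np.dstack([p*d[...,None],d])-c['tvec'];P=P@R
np.save('pics/P1.npy',P)
sub=np.zeros((H,W),bool);sub[95:310,255:430]=1
hsv=cv2.cvtColor(im,cv2.COLOR_RGB2HSV)
# tray: white low
m=sub&(P[...,2]<.03)&(hsv[...,1]<40)&(hsv[...,2]>195)
m[:,:375]=0
for nm,mm in(('tray',m),):
    n,l,st,ce=cv2.connectedComponentsWithStats(cv2.morphologyEx(mm.astype(np.uint8),cv2.MORPH_CLOSE,np.ones((9,9))))
    for i in range(1,n):
        if st[i,4]>100:
            ys,xs=np.where(l==i);r=cv2.minAreaRect(np.stack([xs,ys],1).astype(np.float32));print(nm,st[i],r)
            box=cv2.boxPoints(r);print([np.round(ray(c,*b,.006),4) for b in box], ray(c,*r[0],.006))
# lens frame & high stuff
hi=sub&(P[...,2]>.17)&(P[...,2]<.30)
n,l,st,ce=cv2.connectedComponentsWithStats(hi.astype(np.uint8))
for i in range(1,n):
    if st[i,4]>20: print('hi',st[i],P[l==i].mean(0),P[l==i].min(0),P[l==i].max(0))
# base disc
b=sub&(P[...,2]>.004)&(P[...,2]<.03)&(g[0]<185)&(g[0]>118)
pts=P[b];print('base',b.sum(),pts.min(0),pts.max(0),np.median(pts[:,2]))
cn=max(cv2.findContours(b.astype(np.uint8),0,1)[0],key=len)
(cx,cy),r=cv2.minEnclosingCircle(cv2.convexHull(cn));print(cx,cy,r,ray(c,cx,cy,np.median(pts[:,2])))
# knob
k=sub&(P[...,2]>.225)&(hsv[...,2]<70);n,l,st,ce=cv2.connectedComponentsWithStats(k.astype(np.uint8))
for i in range(1,n):
    if st[i,4]>8: print('dark hi',st[i],ce[i],np.median(P[l==i],0),P[l==i][:,2].max())
E
```

```text
tray [376 246  38  34 792] ((394.53900146484375, 261.1512145996094), (33.384971618652344, 30.242034912109375), 12.094757080078125)
[array([ 0.5056, -0.1423,  0.006 ]), array([ 0.5821, -0.1558,  0.006 ]), array([ 0.5683, -0.2389,  0.006 ]), array([ 0.4922, -0.2246,  0.006 ])] [ 0.53681186 -0.19041482  0.006     ]
hi [ 314   98   74  173 5178] [ 0.60744012 -0.0591346   0.20937771] [ 0.47561919 -0.15175879  0.17559263] [0.87248152 0.01016919 0.25506496]
base 3062 [ 0.72131823 -0.27398433  0.0040005 ] [0.92488395 0.19170927 0.02985984] 0.015385945256275749
325.5 153.0 30.335721969604492 [ 0.81175396 -0.00142994  0.01538595]
dark hi [329 109  16  17 197] [336.40609137 116.72588832] [ 0.81261859 -0.02679488  0.24192447] 1.3554788299722356
dark hi [350 259   7   8  45] [353.35555556 262.66666667] [ 0.4879819  -0.0770108   0.25095556] 1.3554788299722356
```

View pics/crop1.png

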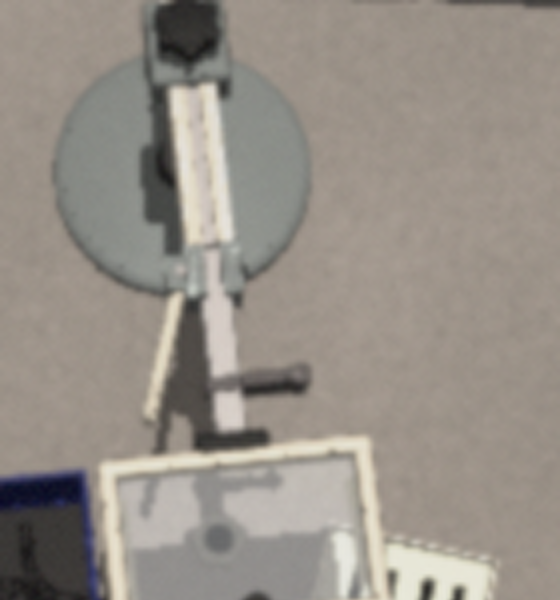

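```bash
python3 - <<'E'
from h import *
z=np.load('pics/top1.npz');im,d=z['im'],z['d'];c=camera_params('top');P=np.load('pics/P1.npy')
hsv=cv2.cvtColor(im,cv2.COLOR_RGB2HSV)
# base disc: height-band pixels inside neighbourhood, robust circle on world points of the boundary
m=np.zeros(d.shape,bool);m[118:190,300:372]=1
b=m&(P[...,2]>.008)&(P[...,2]<.03)
cn=max(cv2.findContours(b.astype(np.uint8),0,1)[0],key=cv2.contourArea)
h=cv2.convexHull(cn)[:,0];zt=np.median(P[b][:,2])
W=np.array([ray(c,*q,zt)[:2] for q in h])
from scipy.optimize import least_squares
for R in(.085,None):
    f=(lambda x:np.hypot(*(W-x[:2]).T)-(R or x[2]))
    r=least_squares(f,[.81,-.03,.085],loss='soft_l1',f_scale=.002);print('post',r.x,zt,np.abs(f(r.x)).mean())
# post-top dark knob
print('topknob',ray(c,336.4,116.7,.27))
kn=ray(c,353.36,262.67,.251);print('knob',kn)
for n in('top','scene'):
    zz=np.load(f'pics/{n}1.npz');i2=zz['im'];cc=camera_params(n)
    hs=cv2.cvtColor(i2,cv2.COLOR_RGB2HSV)
    pr=proj(cc,[.54,-.18,.01])[0];print(n,pr)
    x,y=pr.astype(int);q=i2[y-35:y+35,x-45:x+45];
    if n=='scene': save('trayscene.png',cv2.resize(q,None,fx=7,fy=7,interpolation=cv2.INTER_CUBIC));print('off',x-45,y-35)
# bright-frame lens corners
f=np.zeros(d.shape,bool);f[210:280,305:395]=1
f&=(P[...,2]>.195)&(P[...,2]<.235)
cn=max(cv2.findContours(f.astype(np.uint8),0,1)[0],key=cv2.contourArea);r=cv2.minAreaRect(cn);print('lens',r,ray(c,*r[0],.21),[np.round(ray(c,*q,.21),4) for q in cv2.boxPoints(r)])
E
```

```text
post [ 0.81543295 -0.02802009  0.085     ] 0.017437813816534583 0.00906048183866498
post [ 0.81784188 -0.0079397   0.06817544] 0.017437813816534583 0.009019360282285798
topknob [ 0.80035009 -0.02655807  0.27      ]
knob [ 0.48855258 -0.07717776  0.251     ]
top [390.62682264 259.43635678]
scene [248.20375832 288.15858333]
off 203 253
lens ((350.21234130859375, 239.26712036132812), (59.72267150878906, 69.667724609375), 83.9909896850586) [ 0.54577788 -0.0698282   0.21      ] [array([0.5994, 0.015 , 0.21  ]), array([ 0.6237, -0.1354,  0.21  ]), array([ 0.4932, -0.153 ,  0.21  ]), array([ 0.4698, -0.0059,  0.21  ])]
```

View pics/trayscene.png

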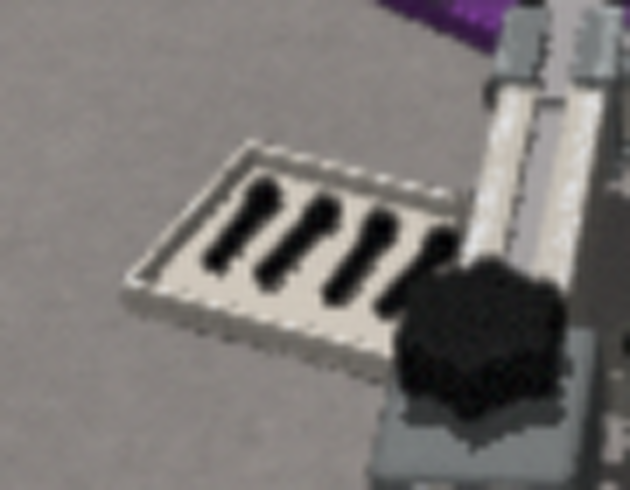

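```bash
python3 - <<'E'
from h import *
c=camera_params('top');s=camera_params('scene')
post=ray(c,335.6,152.2,.015);print('post',post)
A=ray(s,221.3,293.3,.013);B=ray(s,239,273.7,.013);print('tray corners scene',A,B)
print('mid by screws',ray(s,250,288.6,.006))
for a,b in((A,B),(ray(c,*[414.3,249.2],.013),ray(c,408.7,278.7,.013))):
    e=(b-a)[:2];L=np.hypot(*e);n=np.array([-e[1],e[0]])/L
    if n[1]<0:n=-n
    C=(a+b)[:2]/2+.055*n;v=post[:2]-C;print(L,'center',C,np.hypot(*v),np.degrees(np.arctan2(v[1],v[0])))
k=np.array([.4886,-.0772]);v=post[:2]-k;print('knob r',np.hypot(*v),np.degrees(np.arctan2(v[1],v[0])))
E
```

```text
post [ 0.81546072 -0.02768147  0.015     ]
tray corners scene [ 0.57272906 -0.2316772   0.013     ] [ 0.4967501  -0.21733014  0.013     ]
mid by screws [ 0.53607666 -0.17744047  0.006     ]
0.07732165875964933 center [ 0.54494484 -0.17045876] 0.30588264319202996 27.82492863056878
0.07651243556848387 center [ 0.53992635 -0.17801276] 0.3138768597733408 28.616841774692123
knob r 0.330590400332703 8.614651027116325
```

Call:
apply_moves([
  {"tx":2,"ty":-1.5,"tz":-3,"turn":2,"jaw":1},
  {"tx":5,"ty":-4,"tz":-5,"turn":4,"jaw":1},
  {"tx":8.2,"ty":-6.4,"tz":-5,"turn":7.6,"jaw":1},
  {"tx":11.4,"ty":-8.8,"tz":-5,"turn":7.6,"jaw":1},
  {"tx":14.6,"ty":-11.2,"tz":-5,"turn":7.6,"jaw":1},
])

```text
time_s: 0.52
position: [0.2627, -0.3782, 0.298]
tool_rot: [[0.989, 0.148, 0.0], [0.148, -0.989, 0.001], [0.0, -0.001, -1.0]]
ft_force: [1.0, 0.1, -1.0]
grip_width: 0.0852
```

Call:
apply_moves([
  {"tx":2.6,"ty":-2.6,"tz":0,"turn":0},
  {"tx":5.3,"ty":-5.2,"tz":0},
  {"tx":8.0,"ty":-7.9,"tz":0},
  {"tx":10.7,"ty":-10.5,"tz":0},
  {"tx":13.4,"ty":-13.2,"tz":0},
])

```text
invalid input
```

Call:
apply_moves([
  {"tx":2.6,"ty":-2.6,"tz":0,"turn":0},
  {"tx":5.3,"ty":-5.2,"tz":0},
  {"tx":8.0,"ty":-7.9,"tz":0},
  {"tx":10.7,"ty":-10.5,"tz":0},
  {"tx":12,"ty":-11.8,"tz":0},
])

```text
invalid input
```

```bash
python3 - <<'E'
from h import *
s=telemetry.observe();c=camera_params('wrist')
im,d=get_image('wrist');save('w1.png',im);np.savez('pics/w1.npz',im=im,d=d);print(s['position'],s['tool_rot'],s['time_s'])
print(proj(c,[[.4886,-.0772,.251],[.539,-.177,.005]]))
E
```

```text
[ 0.26266026 -0.37821322  0.29798699] [[ 9.89033871e-01  1.47688868e-01  1.73223467e-05]
 [ 1.47688724e-01 -9.89033060e-01  1.28363294e-03]
 [ 2.06710669e-04 -1.26699814e-03 -9.99999176e-01]] 0.5167
[[-643.10996568 -631.81865214]
 [ 155.69139338 -122.12885309]]
```

View pics/w1.png

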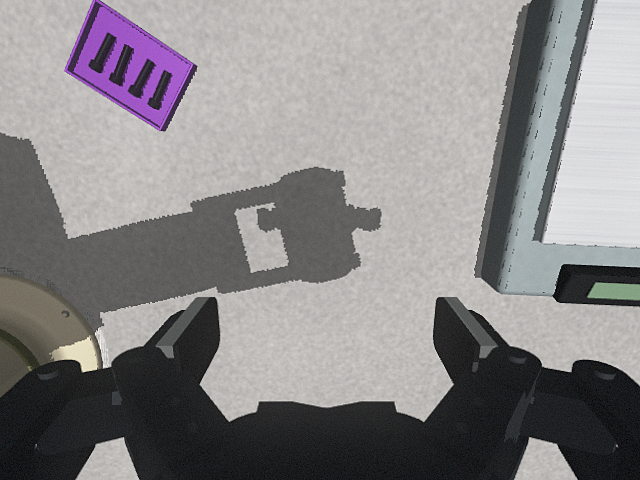

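Call:
apply_moves([
  {"tx":2.6,"ty":-2.6,"tz":0,"turn":0,"jaw":1},
  {"tx":5.3,"ty":-5.2,"tz":0,"turn":0,"jaw":1},
  {"tx":8.0,"ty":-7.9,"tz":0,"turn":0,"jaw":1},
  {"tx":10.7,"ty":-10.5,"tz":0,"turn":0,"jaw":1},
  {"tx":13.4,"ty":-13.2,"tz":0,"turn":0,"jaw":1},
])

```text
time_s: 0.98
position: [0.3787, -0.2206, 0.299]
tool_rot: [[0.988, 0.152, 0.002], [0.152, -0.988, 0.004], [0.002, -0.003, -1.0]]
ft_force: [0.5, -0.8, -0.2]
grip_width: 0.0854
```

Call:
apply_moves([
  {"tx":2.6,"ty":-2.6,"tz":0,"turn":0,"jaw":1},
  {"tx":5.3,"ty":-5.2,"tz":0,"turn":0,"jaw":1},
  {"tx":8.0,"ty":-7.9,"tz":0,"turn":0,"jaw":1},
  {"tx":10.7,"ty":-10.5,"tz":0,"turn":0,"jaw":1},
  {"tx":11.5,"ty":-12.2,"tz":0,"turn":0,"jaw":1},
])

```text
time_s: 1.4
position: [0.4757, -0.0799, 0.2991]
tool_rot: [[0.988, 0.154, 0.001], [0.154, -0.988, 0.005], [0.002, -0.004, -1.0]]
ft_force: [0.0, 0.0, -0.2]
grip_width: 0.0852
```

```bash
python3 - <<'E'
from h import *
s=telemetry.observe();c=camera_params('wrist')
im,d=get_image('wrist');save('w2.png',im);np.savez('pics/w2.npz',im=im,d=d);print(s['position'],s['tool_rot'],s['time_s'])
print(proj(c,[[.4886,-.0772,.251],[.539,-.177,.005]]))
E
```

```text
[ 0.47573424 -0.07988555  0.2991134 ] [[ 0.98802833  0.15426623  0.00139816]
 [ 0.15425836 -0.98801975  0.00461831]
 [ 0.00209386 -0.00434734 -0.99998836]] 1.4
[[323.76206613 254.5973488 ]
 [419.60193219 160.74590446]]
```

View pics/w2.png

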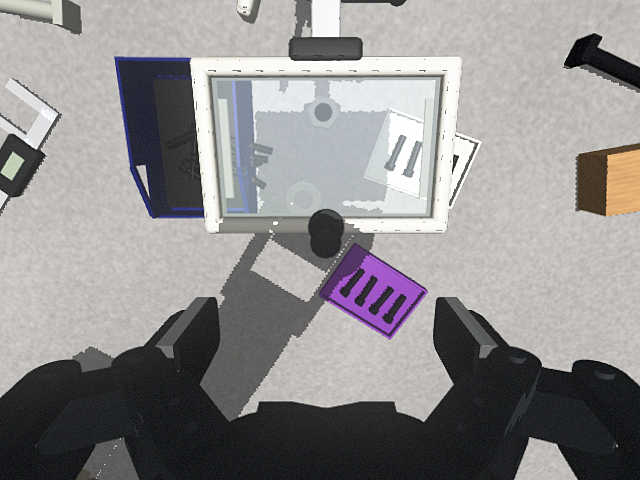

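```bash
python3 - <<'E'
from h import *
z=np.load('pics/w2.npz');d=z['d'];c=camera_params('wrist')
for u,v in((325,220),(325,230),(325,238),(325,246),(325,254),(300,224),(220,65),(450,65),(325,20)):
    print(u,v,d[v,u],np.round(pt(c,u,v,d[v,u]),4))
print(ray(c,325,227,.251))
R=cv2.Rodrigues(c['rvec'])[0];print(R,-R.T@c['tvec'])
E
```

```text
325 220 0.20062491 [ 0.5008 -0.0739  0.2273]
325 230 0.17909797 [ 0.5005 -0.0741  0.2497]
325 238 0.17894529 [ 0.4967 -0.0747  0.2509]
325 246 0.18015805 [ 0.4926 -0.0754  0.2508]
325 254 0.18274666 [ 0.488  -0.0761  0.2494]
300 224 0.21963777 [ 0.4921 -0.0596  0.2094]
220 65 0.19741833 [ 0.5732 -0.0042  0.2082]
450 65 0.19583102 [ 0.5924 -0.128   0.2093]
325 20 0.19260018 [ 0.604  -0.0575  0.2069]
[ 0.50229527 -0.07383918  0.251     ]
[[ 0.15613192 -0.98772264 -0.00517733]
 [-0.9522037  -0.15190647  0.26501424]
 [-0.26254703 -0.03644731 -0.9642306 ]] [ 0.54224975 -0.06898775  0.42385126]
```

Call:
apply_moves([
  {"tx":1.8,"ty":-0.2,"tz":2.5,"turn":0,"jaw":1},
  {"tx":1.8,"ty":-0.2,"tz":5,"turn":0,"jaw":1},
  {"tx":1.8,"ty":-0.2,"tz":6.2,"turn":0,"jaw":1},
  {"tx":1.8,"ty":-0.2,"tz":6.2,"turn":0,"jaw":0},
  {"tx":1.8,"ty":-0.2,"tz":6.2,"turn":0,"jaw":-1},
], squeeze=40)

```text
time_s: 1.87
position: [0.4927, -0.0731, 0.2371]
tool_rot: [[0.988, 0.156, 0.0], [0.156, -0.988, 0.006], [0.001, -0.006, -1.0]]
ft_force: [-0.8, -1.2, 0.9]
grip_width: 0.064
```

Call:
apply_moves([
  {"tx":0,"ty":0,"tz":0,"turn":0,"jaw":-1},
  {"tx":0,"ty":0,"tz":0,"turn":0,"jaw":-1},
  {"tx":0,"ty":0,"tz":0,"turn":0,"jaw":-1},
  {"tx":0,"ty":0,"tz":0,"turn":0,"jaw":-1},
  {"tx":0,"ty":0,"tz":0,"turn":0,"jaw":-1},
])

```text
time_s: 2.28
position: [0.4929, -0.0736, 0.238]
tool_rot: [[0.988, 0.156, 0.002], [0.156, -0.988, 0.005], [0.002, -0.004, -1.0]]
ft_force: [-1.9, -2.8, 5.4]
grip_width: 0.0149
```

```bash
cat >> h.py <<'E'
def rel(P,s=None):
    s=s or telemetry.observe();return np.round((np.array(P)-s['position'])@np.array(s['tool_rot'])*100,2)
E
python3 - <<'E'
from h import *
post=np.array([.8165,-.028])
for a in(10,12,14.5,17,19,21,23,25,27,28.3):
    t=np.radians(a);p=post-.328*np.array([np.cos(t),np.sin(t)]);print(a,rel([*p,.238]),p)
E
```

```text
10 [-0.12  1.13 -0.  ] [ 0.49348306 -0.0849566 ]
12 [-0.08  2.28 -0.01] [ 0.49566759 -0.09619503]
14.5 [ 0.03  3.7  -0.01] [ 0.49894757 -0.11012464]
17 [ 0.2   5.12 -0.02] [ 0.50283204 -0.12389792]
19 [ 0.38  6.25 -0.02] [ 0.50636991 -0.13478635]
21 [ 0.6   7.38 -0.03] [ 0.51028562 -0.14554469]
23 [ 0.85  8.49 -0.03] [ 0.51457441 -0.15615981]
25 [ 1.15  9.6  -0.03] [ 0.51923105 -0.16661879]
27 [ 1.49 10.69 -0.04] [ 0.52424986 -0.17690888]
28.3 [ 1.73 11.4  -0.04] [ 0.52770343 -0.18350093]
```

Call:
apply_moves([
  {"tx":-0.1,"ty":1.1,"tz":0,"turn":-2,"jaw":-1},
  {"tx":-0.1,"ty":2.3,"tz":0,"turn":-4,"jaw":-1},
  {"tx":0,"ty":3.7,"tz":0,"turn":-6.5,"jaw":-1},
  {"tx":0.2,"ty":5.1,"tz":0,"turn":-9,"jaw":-1},
  {"tx":0.4,"ty":6.2,"tz":0,"turn":-11,"jaw":-1},
])

```text
time_s: 2.7
position: [0.507, -0.1343, 0.2381]
tool_rot: [[0.939, 0.343, 0.003], [0.343, -0.939, 0.006], [0.005, -0.005, -1.0]]
ft_force: [2.0, 3.6, 2.1]
grip_width: 0.0149
```

```bash
python3 - <<'E'
from h import *
s=telemetry.observe();print(s['position'],s['ft_force'],s['tool_rot'][:,0])
post=np.array([.8165,-.028])
for a in(19,21,23,25,27,28.3):
    t=np.radians(a);p=post-.328*np.array([np.cos(t),np.sin(t)]);print(a,rel([*p,.238]),p)
E
```

```text
[ 0.50699255 -0.13434926  0.23810914] [1.99518444 3.5762212  2.09387872] [0.93918754 0.34337142 0.00477763]
19 [-0.07  0.02  0.01] [ 0.50636991 -0.13478635]
21 [-0.08  1.16  0.01] [ 0.51028562 -0.14554469]
23 [-0.04  2.31  0.  ] [ 0.51457441 -0.15615981]
25 [ 0.04  3.45 -0.  ] [ 0.51923105 -0.16661879]
27 [ 0.16  4.59 -0.01] [ 0.52424986 -0.17690888]
28.3 [ 0.26  5.33 -0.01] [ 0.52770343 -0.18350093]
```

Call:
apply_moves([
  {"tx":-0.1,"ty":1.2,"tz":0,"turn":-2,"jaw":-1},
  {"tx":0,"ty":2.3,"tz":0,"turn":-4,"jaw":-1},
  {"tx":0,"ty":3.5,"tz":0,"turn":-6,"jaw":-1},
  {"tx":0.2,"ty":4.7,"tz":0,"turn":-8,"jaw":-1},
  {"tx":0.3,"ty":5.4,"tz":0,"turn":-9.3,"jaw":-1},
])

```text
time_s: 3.12
position: [0.529, -0.1842, 0.2381]
tool_rot: [[0.871, 0.492, 0.004], [0.492, -0.871, 0.007], [0.007, -0.004, -1.0]]
ft_force: [0.9, 4.5, 3.0]
grip_width: 0.0147
```

```bash
python3 - <<'E'
from h import *
s=telemetry.observe();print(s['position'],s['ft_force'],s['tool_rot'][:,0])
for n in('top','scene','wrist'):
    im,d=get_image(n);save(n+'3.png',im);np.savez(f'pics/{n}3.npz',im=im,d=d)
a=cv2.imread('pics/top3.png')[105:305,290:440];b=cv2.imread('pics/wrist3.png')
cv2.imwrite('pics/c3.png',np.hstack([cv2.resize(a,(450,600),interpolation=cv2.INTER_CUBIC),np.vstack([cv2.resize(b,(350,262)),cv2.resize(cv2.imread('pics/scene3.png')[190:360,190:390],(350,298),interpolation=cv2.INTER_CUBIC),np.zeros((40,350,3),np.uint8)])]))
E
```

```text
[ 0.52896778 -0.18416939  0.23812321] [0.88641473 4.48903376 3.02549   ] [0.87050843 0.49210371 0.00700067]
```

View pics/c3.png

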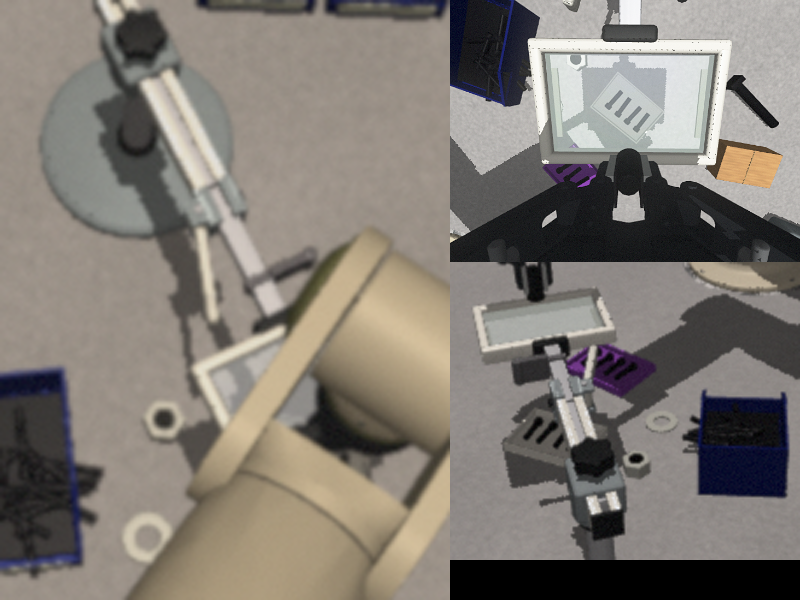

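```bash
python3 - <<'E'
from h import *
z=np.load('pics/wrist3.npz');im,d=z['im'],z['d'];c=camera_params('wrist')
hsv=cv2.cvtColor(im,cv2.COLOR_RGB2HSV);print(hsv[196,325],hsv[230,325-70],d[196,325])
# dark screws seen in the tray
m=(hsv[...,2]<110);r=np.zeros_like(m);r[120:265,230:430]=1
n,l,st,ce=cv2.connectedComponentsWithStats((m&r).astype(np.uint8))
S=[]
for i in range(1,n):
    if 40<st[i,4]<1500:
        p=ray(c,*ce[i],.006);print(st[i],ce[i],p);S.append(p)
b=((hsv[...,2]>215)&(hsv[...,1]<40)).astype(np.uint8)
# frame outer corners from composite estimates
for q in((528,40),(731,40),(718,163),(541,163)):
    u,v=(q[0]-450)*640/350,q[1]*480/262;print('corner',u,v,ray(c,u,v,.21))
save('w3crop.png',cv2.resize(im[60:310,140:520],None,fx=2,fy=2))
E
```

```text
[105   7 209] [ 83  13 179] 0.16060665
corner 142.62857142857143 73.2824427480916 [ 0.57574359 -0.07701711  0.21      ]
corner 513.8285714285714 73.2824427480916 [ 0.64663548 -0.2032721   0.21      ]
corner 490.0571428571429 298.62595419847327 [ 0.56479079 -0.25181222  0.21      ]
corner 166.4 298.62595419847327 [ 0.49173178 -0.1220086   0.21      ]
```

View pics/w3crop.png

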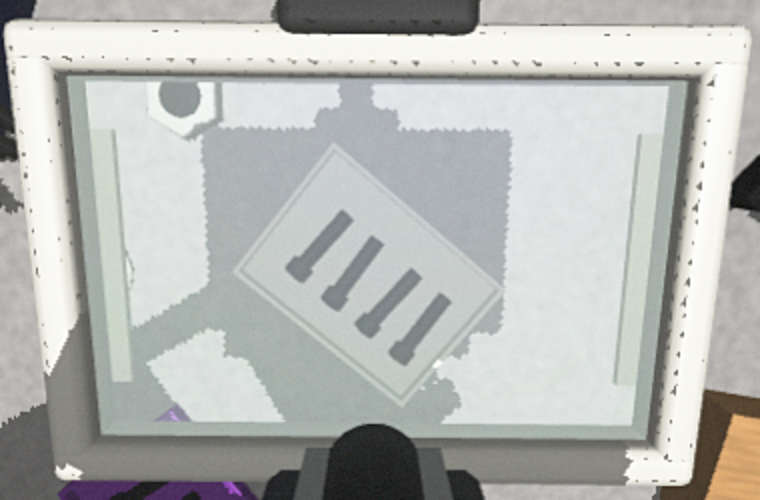

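```bash
python3 - <<'E'
from h import *
c=camera_params('wrist');s=telemetry.observe()
w=lambda q,z:ray(c,140+q[0]/2,60+q[1]/2,z)
T=np.array([w(q,.013) for q in((334,145),(503,290),(403,405),(234,270))]);print('tray',T.mean(0),[np.linalg.norm(T[i]-T[i-1]).round(4) for i in range(4)])
F=np.array([w(q,.21) for q in((5,25),(748,30),(690,483),(50,480))]);print('frame',F,F.mean(0),[np.linalg.norm(F[i]-F[i-1]).round(4) for i in range(4)])
v=(F[1]-F[0]+F[2]-F[3]);print('frame boom angle',np.degrees(np.arctan2(v[0],-v[1])))
k=s['position'];t=T.mean(0)
for p in((.8155,-.028),(.8175,-.028)):
  for n,q in(('knob',k),('tray',t),('lens',F.mean(0))):
    v=np.array(p)-q[:2];print(n,np.hypot(*v),np.degrees(np.arctan2(v[1],v[0])))
E
```

```text
tray [ 0.54078571 -0.17698509  0.013     ] [np.float64(0.0766), np.float64(0.1067), np.float64(0.0767), np.float64(0.1083)]
frame [[ 0.57598145 -0.07687087  0.21      ]
 [ 0.64617571 -0.2037067   0.21      ]
 [ 0.56248358 -0.25064387  0.21      ]
 [ 0.49078267 -0.12171606  0.21      ]] [ 0.56885585 -0.16323438  0.21      ] [np.float64(0.0963), np.float64(0.145), np.float64(0.096), np.float64(0.1475)]
frame boom angle 29.02108506604218
knob 0.3263429807047563 28.65214781614359
tray 0.3125132010657412 28.47219052883191
lens 0.2812857471618551 28.73584962863451
knob 0.32809947604124867 28.484681314069135
tray 0.31427274462731813 28.29836201311209
lens 0.2830410714795241 28.541204572750893
```

Call:
apply_moves([
  {"tx":0,"ty":0,"tz":0,"turn":0,"jaw":0},
  {"tx":0,"ty":0,"tz":0,"turn":0,"jaw":0.5},
  {"tx":0,"ty":0,"tz":0,"turn":0,"jaw":1},
  {"tx":0,"ty":0,"tz":-3,"turn":0,"jaw":1},
  {"tx":0,"ty":0,"tz":-5.5,"turn":0,"jaw":1},
])

```text
time_s: 3.68
position: [0.5282, -0.1843, 0.2934]
tool_rot: [[0.872, 0.49, 0.003], [0.49, -0.872, 0.006], [0.005, -0.004, -1.0]]
ft_force: [-0.4, 0.5, -0.1]
grip_width: 0.0741
```

```bash
cat >> h.py <<'E'
post=np.array([.8165,-.028]);th=np.radians(28.55)
ux=np.array([np.cos(th),np.sin(th)]);uy=np.array([-ux[1],ux[0]])
def B(s,y,z): return np.r_[post-(.150+s/1000)*ux+y/1000*uy,z]
E
python3 - <<'E'
from h import *
s=telemetry.observe();print(s['position'],s['grip_width'],s['ft_force'],s['q'],np.degrees(np.arctan2(s['tool_rot'][1,0],s['tool_rot'][0,0])))
print(B(29,20,.29),rel(B(29,20,.29)),rel(B(64,20,.29)))
E
```

```text
[ 0.52817351 -0.18426077  0.29338635] 0.07413348037536975 [-0.40927049  0.47422912 -0.06760476] [-31.52825325  21.20695302  67.8068369    0.38870033  91.04596373
  29.16343483] 29.31455080352575
[ 0.64970782 -0.09598066  0.29      ] [14.92 -1.75  0.43] [11.42 -1.79  0.41]
```

Call:
apply_moves([
  {"tx":3.7,"ty":-0.5,"tz":-0.5,"turn":0.7,"jaw":1},
  {"tx":7.4,"ty":-1,"tz":-0.5,"turn":0.7,"jaw":1},
  {"tx":11,"ty":-1.8,"tz":-0.5,"turn":0.7,"jaw":1},
  {"tx":14.4,"ty":-1.8,"tz":-0.5,"turn":0.7,"jaw":1},
  {"tx":14.9,"ty":-1.8,"tz":-0.5,"turn":0.7,"jaw":1},
])

```text
time_s: 4.1
position: [0.6518, -0.0922, 0.2979]
tool_rot: [[0.876, 0.482, 0.002], [0.482, -0.876, 0.008], [0.005, -0.006, -1.0]]
ft_force: [0.1, 0.1, 0.1]
grip_width: 0.0852
```

```bash
python3 - <<'E'
from h import *
s=telemetry.observe();c=camera_params('wrist');print(s['position'],s['grip_width'],rel(B(29,20,.3)))
im,d=get_image('wrist');np.savez('pics/w4.npz',im=im,d=d);im=im.copy()
for p in((0,0,.217),(45,-25,.215),(0,0,.208),(45,0,.208)):
    q=proj(c,B(*p))[0];print(p,q);cv2.circle(im,tuple(int(x) for x in q),3,(255,0,0),1)
save('w4.png',im)
E
```

```text
[ 0.65177395 -0.09218585  0.29788444] 0.08523421525012445 [-0.36  0.23 -0.21]
(0, 0, 0.217) [364.03574035 217.80520999]
(45, -25, 0.215) [401.68945706 288.6126372 ]
(0, 0, 0.208) [362.61187285 214.85402749]
(45, 0, 0.208) [360.3945564  284.06060276]
```

View pics/w4.png

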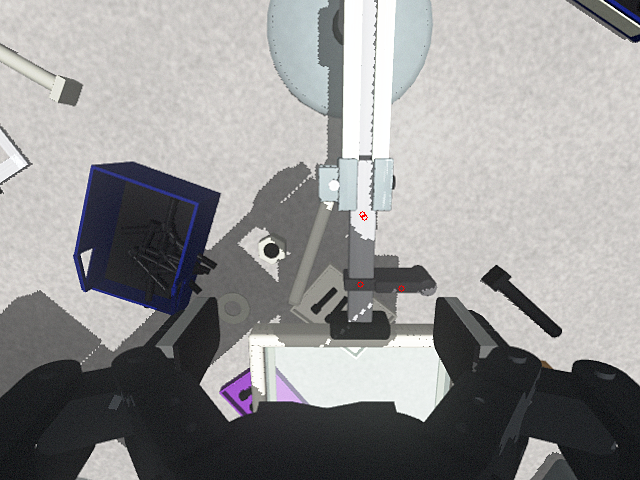

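```bash
python3 - <<'E'
from h import *
z=np.load('pics/w4.npz');d=z['d'];c=camera_params('wrist');s=telemetry.observe()
def L(u,v):
    p=pt(c,u,v,d[v,u]);q=p[:2]-post;return np.round([-(q@ux)*1000-150,q@uy*1000,p[2]*1000],1)
print('col u=380',[ (v,*L(380,v)) for v in range(160,216,6)])
print('col edge',[ (v,*L(385,v)) for v in range(204,216,1)])
print('lug',[ (v,*L(400,v)) for v in range(264,298,2)])
print('legrow245',[(u,*L(u,245)) for u in range(342,382,3)])
print('leg240 collar180',[(u,*L(u,180)) for u in range(314,402,6)])
print('lever',[(v,*L(u,v)) for u,v in((326,215),(318,240),(310,265),(302,285),(298,295),(296,299),(294,302))])
print('levrow280',[(u,*L(u,280)) for u in range(292,316,2)])
E
```

```text
col u=380 [(160, np.float64(-31.5), np.float64(-8.4), np.float64(216.3)), (166, np.float64(-28.2), np.float64(-8.7), np.float64(215.6)), (172, np.float64(-24.9), np.float64(-8.7), np.float64(216.5)), (178, np.float64(-21.5), np.float64(-9.0), np.float64(215.5)), (184, np.float64(-18.2), np.float64(-9.1), np.float64(216.0)), (190, np.float64(-14.5), np.float64(-9.5), np.float64(214.3)), (196, np.float64(-11.2), np.float64(-9.5), np.float64(215.3)), (202, np.float64(-7.7), np.float64(-9.6), np.float64(215.2)), (208, np.float64(-4.2), np.float64(-9.8), np.float64(215.2)), (214, np.float64(41.1), np.float64(-42.0), np.float64(-2.5))]
col edge [(204, np.float64(-6.8), np.float64(-12.3), np.float64(217.0)), (205, np.float64(-6.1), np.float64(-12.5), np.float64(216.1)), (206, np.float64(-5.5), np.float64(-12.5), np.float64(216.0)), (207, np.float64(-5.0), np.float64(-12.5), np.float64(216.5)), (208, np.float64(-4.5), np.float64(-12.5), np.float64(216.8)), (209, np.float64(-3.9), np.float64(-12.5), np.float64(216.6)), (210, np.float64(-3.2), np.float64(-12.6), np.float64(216.3)), (211, np.fl
[... 3693 characters left out ...]
 np.float64(-1.8)), (294, np.float64(47.8), np.float64(43.0), np.float64(197.8)), (296, np.float64(44.1), np.float64(40.7), np.float64(207.3)), (298, np.float64(44.6), np.float64(39.6), np.float64(206.0)), (300, np.float64(43.8), np.float64(38.1), np.float64(208.1)), (302, np.float64(43.7), np.float64(36.8), np.float64(208.2)), (304, np.float64(44.1), np.float64(35.6), np.float64(207.2)), (306, np.float64(43.9), np.float64(34.3), np.float64(207.7)), (308, np.float64(125.7), np.float64(45.1), np.float64(-0.8)), (310, np.float64(126.2), np.float64(42.6), np.float64(-2.1)), (312, np.float64(125.6), np.float64(40.1), np.float64(-0.7)), (314, np.float64(124.2), np.float64(37.4), np.float64(2.9))]
```

Call:
apply_moves([
  {"tx":0.1,"ty":0.2,"tz":2.5,"turn":0,"jaw":1},
  {"tx":0.1,"ty":0.2,"tz":5.5,"turn":0,"jaw":1},
  {"tx":0.1,"ty":0.2,"tz":8,"turn":0,"jaw":1},
  {"tx":0.1,"ty":0.2,"tz":10,"turn":0,"jaw":1},
  {"tx":0.1,"ty":0.2,"tz":10.6,"turn":0,"jaw":1},
])

```text
time_s: 4.57
position: [0.6508, -0.094, 0.1885]
tool_rot: [[0.877, 0.481, -0.005], [0.481, -0.877, 0.009], [-0.0, -0.01, -1.0]]
ft_force: [-1.3, 0.9, -1.1]
grip_width: 0.0853
```

```bash
cat >> h.py <<'E'
def whereB():
    s=telemetry.observe();q=s['position'][:2]-post
    f=s['ft_force'];print('s %.1f y %.1f z %.1f'%(-(q@ux)*1000-150,q@uy*1000,s['position'][2]*1000),'F out %.1f lat %.1f z %.1f'%(-f[:2]@ux,f[:2]@uy,f[2]),'w',s['grip_width'],'ang',np.degrees(np.arctan2(s['tool_rot'][1,0],s['tool_rot'][0,0])),s['time_s'])
E
python3 -c "
from h import *
whereB();print(rel(B(61,20,.192)))"
```

```text
s 27.1 y 21.2 z 188.5 F out 0.8 lat 1.4 z -1.1 w 0.08529394839271458 ang 28.743459877572345 4.5667
[-3.39  0.11 -0.35]
```

Call:
apply_moves([
  {"tx":-0.6,"ty":0.1,"tz":0,"turn":0.2,"jaw":1},
  {"tx":-1.3,"ty":0.1,"tz":-0.2,"turn":0.2,"jaw":1},
  {"tx":-2,"ty":0.1,"tz":-0.2,"turn":0.2,"jaw":1},
  {"tx":-2.7,"ty":0.1,"tz":-0.2,"turn":0.2,"jaw":1},
  {"tx":-3.1,"ty":0.1,"tz":-0.2,"turn":0.2,"jaw":1},
])

```text
time_s: 4.98
position: [0.6236, -0.1103, 0.1919]
tool_rot: [[0.879, 0.478, -0.003], [0.478, -0.879, 0.009], [0.001, -0.009, -1.0]]
ft_force: [3.0, 4.5, -1.3]
grip_width: 0.0856
```

```bash
python3 - <<'E'
from h import *
whereB()
im,d=get_image('wrist');c=camera_params('wrist');np.savez('pics/w5.npz',im=im,d=d);im=im.copy()
for p in((-3,0,.208),(-3,-25,.215),(72,-25,.215)):
    q=proj(c,B(*p))[0];print(p,q);cv2.circle(im,tuple(int(x) for x in q),3,(255,0,0),1)
save('w5.png',im);whereB()
E
```

```text
s 58.8 y 19.9 z 191.9 F out -4.8 lat 2.5 z -1.3 w 0.08556785971621918 ang 28.52713457500004 4.9833
(-3, 0, 0.208) [390.24265758 160.8047131 ]
(-3, -25, 0.215) [485.81835265 161.89612522]
(72, -25, 0.215) [459.25530344 394.64285797]
s 59.1 y 19.9 z 191.9 F out -4.0 lat 1.6 z -0.5 w 0.08536970167432369 ang 28.508004498214557 5.0333
```

View pics/w5.png

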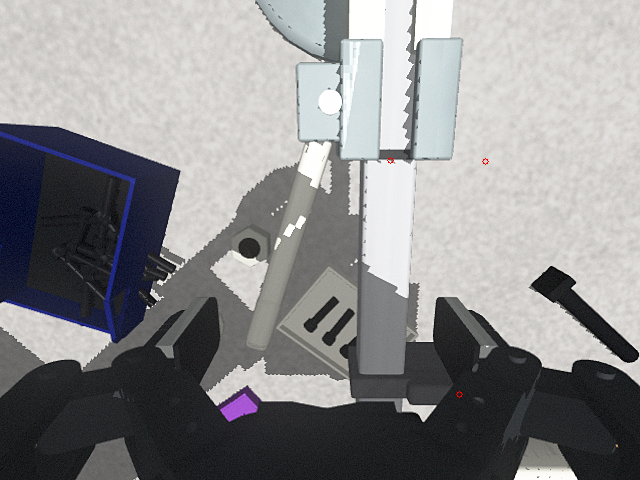

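```bash
cat >> h.py <<'E'
def prof(f):
    z=np.load(f);im,d=z['im'],z['d'];c=camera_params('wrist')
    def L(u,v):
        p=pt(c,u,v,d[v,u]);q=p[:2]-post;return np.round([-(q@ux)*1000-150,q@uy*1000,p[2]*1000],1)
    for v in range(142,176): print(v,im[v,390].mean().round(),im[v,396].mean().round(),L(396,v),'|',im[v,440].mean().round(),L(440,v))
    print([(v,*L(425,v)) for v in range(340,402,6)])
E
python3 -c "
from h import *
prof('pics/w5.npz')"
```

```text
142 241.0 240.0 [ -8.3  -1.7 206.3] | 213.0 [ -8.3 -11.7 216.3]
143 240.0 240.0 [ -8.   -1.6 207. ] | 214.0 [ -8.  -11.7 216.3]
144 242.0 241.0 [ -7.8  -1.8 206.2] | 213.0 [ -7.8 -11.9 215.6]
145 241.0 240.0 [ -7.5  -1.6 207.3] | 214.0 [ -7.5 -12.  215.4]
146 242.0 241.0 [ -7.2  -1.8 206.4] | 213.0 [ -7.3 -12.  215.6]
147 246.0 244.0 [ -6.9  -1.8 206. ] | 214.0 [ -7.  -12.  215.5]
148 246.0 244.0 [ -6.6  -1.8 206.1] | 214.0 [ -6.7 -11.9 216.1]
149 190.0 184.0 [ -6.3  -1.9 206. ] | 213.0 [ -6.5 -12.1 215.5]
150 76.0 78.0 [ -6.1  -1.6 207.6] | 215.0 [ -6.2 -12.2 215. ]
151 88.0 89.0 [ -5.8  -1.7 207.3] | 212.0 [ -5.9 -12.  215.7]
152 94.0 94.0 [ -5.5  -1.8 206.9] | 215.0 [ -5.7 -11.8 216.6]
153 96.0 88.0 [ -5.2  -1.9 206.4] | 212.0 [ -5.5 -11.7 216.9]
154 93.0 91.0 [ -4.9  -1.7 207.4] | 212.0 [ -5.2 -12.1 215.8]
155 90.0 92.0 [ -4.6  -1.9 206.4] | 215.0 [ -4.9 -12.2 215.4]
156 93.0 90.0 [ -4.3  -1.9 206.3] | 210.0 [ -4.7 -11.9 216.5]
157 94.0 90.0 [ -4.   -1.9 206.6] | 188.0 [ -4.4 -12.  216.3]
158 92.0 76.0 [ -3.7  -1.9 206.5] | 163.0 [ -4.1 -12.2 215.8]
159 94.0 146.0 [ -3.5  -1.8 20
[... 1050 characters left out ...]
 -1.7]
[(340, np.float64(179.9), np.float64(-76.6), np.float64(-0.4)), (346, np.float64(69.7), np.float64(-20.1), np.float64(189.5)), (352, np.float64(70.4), np.float64(-19.4), np.float64(192.7)), (358, np.float64(70.1), np.float64(-18.2), np.float64(197.2)), (364, np.float64(70.3), np.float64(-17.3), np.float64(200.7)), (370, np.float64(69.8), np.float64(-16.2), np.float64(205.0)), (376, np.float64(69.9), np.float64(-15.3), np.float64(208.3)), (382, np.float64(70.8), np.float64(-14.9), np.float64(210.3)), (388, np.float64(71.7), np.float64(-14.5), np.float64(212.2)), (394, np.float64(73.1), np.float64(-14.2), np.float64(213.5)), (400, np.float64(74.5), np.float64(-14.0), np.float64(214.6))]
```

Call:
apply_moves([
  {"tx":-0.15,"ty":0,"tz":0,"turn":0,"jaw":0.7},
  {"tx":-0.15,"ty":0,"tz":-0.2,"turn":0,"jaw":0.4},
  {"tx":-0.15,"ty":0,"tz":-0.3,"turn":0,"jaw":0.4},
  {"tx":-0.15,"ty":0,"tz":-0.3,"turn":0,"jaw":0.4},
])

```text
time_s: 5.37
position: [0.6223, -0.1115, 0.1957]
tool_rot: [[0.879, 0.477, -0.002], [0.477, -0.879, 0.008], [0.002, -0.008, -1.0]]
ft_force: [3.4, 1.1, 1.8]
grip_width: 0.0599
```

```bash
python3 - <<'E' 2>&1 | awk 'NR<3||/^14[6-9]|^15|^16[0-3]|\[\(/'
from h import *
whereB()
im,d=get_image('wrist');np.savez('pics/w6.npz',im=im,d=d);save('w6.png',im)
prof('pics/w6.npz')
E
```

```text
s 60.5 y 19.4 z 195.7 F out -3.6 lat -0.6 z 1.8 w 0.05990179902769991 ang 28.49538688676221 5.3667
142 241.0 239.0 [ -7.   -2.6 206.7] | 252.0 [ -6.9 -13.2 215.6]
146 243.0 240.0 [ -5.8  -2.6 206.6] | 252.0 [ -5.9 -13.6 214.7]
147 248.0 245.0 [ -5.5  -2.8 205.6] | 248.0 [ -5.6 -13.6 214.8]
148 236.0 236.0 [ -5.2  -2.6 207.2] | 255.0 [ -5.3 -13.2 216.1]
149 141.0 140.0 [ -4.9  -2.6 207.3] | 254.0 [ -5.  -13.4 215.5]
150 80.0 82.0 [ -4.6  -2.6 207.1] | 183.0 [ -4.8 -13.  217.1]
151 91.0 90.0 [ -4.3  -2.6 207.2] | 158.0 [ -4.5 -13.7 214.8]
152 93.0 96.0 [ -4.1  -2.5 207.6] | 145.0 [ -4.2 -13.5 215.5]
153 95.0 92.0 [ -3.7  -2.9 205.9] | 192.0 [ -3.9 -13.8 214.3]
154 95.0 91.0 [ -3.4  -2.8 206.6] | 230.0 [  3.  -78.2  -0.8]
155 89.0 94.0 [ -3.2  -2.5 208.1] | 224.0 [  3.9 -78.3  -0.9]
156 85.0 86.0 [ -2.9  -2.6 207.7] | 219.0 [  4.7 -78.1  -0.2]
157 82.0 84.0 [ -2.6  -2.6 207.5] | 223.0 [  5.6 -78.4  -0.8]
158 119.0 92.0 [ -2.3  -2.8 206.8] | 218.0 [  6.4 -78.5  -1. ]
159 215.0 176.0 [ -2.   -2.8 206.8] | 218.0 [  7.2 -78.3  -0.2]
160 251.0 250.0 [ -1.6  -2.9 206.1] | 215.0 [  8.1 -78.5  
[... 184 characters left out ...]
 -78.7  -0.5]
[(340, np.float64(52.9), np.float64(-12.4), np.float64(219.2)), (346, np.float64(54.3), np.float64(-12.2), np.float64(220.4)), (352, np.float64(56.0), np.float64(-12.2), np.float64(221.0)), (358, np.float64(58.7), np.float64(-12.6), np.float64(220.2)), (364, np.float64(43.7), np.float64(-5.0), np.float64(245.5)), (370, np.float64(43.9), np.float64(-4.5), np.float64(247.5)), (376, np.float64(43.9), np.float64(-4.0), np.float64(249.7)), (382, np.float64(43.8), np.float64(-3.4), np.float64(252.0)), (388, np.float64(43.9), np.float64(-2.9), np.float64(253.8)), (394, np.float64(43.2), np.float64(-2.1), np.float64(256.6)), (400, np.float64(44.8), np.float64(-2.3), np.float64(256.4))]
```

```bash
python3 - <<'E'
from h import *
z=np.load('pics/w6.npz');d=z['d'];c=camera_params('wrist')
for v in(200,250,300):
    q=[]
    for u in range(330,440):
        p=pt(c,u,v,d[v,u])
        if .2<p[2]<.212: q.append([-((p[:2]-post)@ux)*1000-150,(p[:2]-post)@uy*1000])
    q=np.array(q);print(v,q[:,0].mean(),q[:,1].min(),q[:,1].max(),(q[:,1].min()+q[:,1].max())/2)
print(rel(B(60.5,6,.1975)),rel(B(60.5,7,.1975)))
E
```

```text
200 10.72357128912607 -7.5458756336212645 7.922260474775273 0.18819242057700425
250 27.313094040709593 -7.692993879962058 7.846743282309886 0.0768747011739137
300 45.23050592016377 -7.433287671694888 7.638019624748463 0.10236597652678725
[-0.    1.36 -0.22] [-0.    1.26 -0.22]
```

Call:
apply_moves([
  {"tx":0,"ty":0.2,"tz":0,"turn":0,"jaw":0.27},
  {"tx":0,"ty":0.5,"tz":-0.1,"turn":0,"jaw":0.13},
  {"tx":0,"ty":0.8,"tz":-0.1,"turn":0,"jaw":0},
  {"tx":0,"ty":1.05,"tz":-0.2,"turn":0,"jaw":-0.12},
  {"tx":0,"ty":1.25,"tz":-0.2,"turn":0,"jaw":-0.2},
], squeeze=60)

```text
time_s: 5.83
position: [0.6283, -0.1224, 0.1971]
tool_rot: [[0.879, 0.477, -0.003], [0.477, -0.879, 0.009], [0.001, -0.009, -1.0]]
ft_force: [0.8, 6.1, 0.7]
grip_width: 0.0341
```

```bash
python3 - <<'E' 2>&1 | awk 'NR<3||/^14[6-9]|^15|^16[0-3]/'
from h import *
whereB()
im,d=get_image('wrist');np.savez('pics/w7.npz',im=im,d=d);save('w7.png',im)
print(rel(B(60.5,7.1,.1975)))
prof('pics/w7.npz')
E
```

```text
s 60.5 y 7.1 z 197.1 F out -3.6 lat 5.0 z 0.7 w 0.03409318586395084 ang 28.501306238390285 5.8333
[-0.   -0.02 -0.05]
146 222.0 233.0 [ -5.9 -14.1 215.5] | 227.0 [ -3.6 -90.7  -1.1]
147 220.0 230.0 [ -5.6 -14.  215.8] | 226.0 [ -2.7 -90.6  -0.7]
148 221.0 231.0 [ -5.3 -14.  215.9] | 227.0 [ -1.9 -91.   -1.9]
149 229.0 244.0 [ -5.1 -14.1 215.4] | 227.0 [ -1.1 -91.1  -1.8]
150 240.0 245.0 [ -4.8 -14.2 215.1] | 223.0 [ -0.2 -90.9  -0.9]
151 217.0 206.0 [ -4.5 -14.  216.1] | 221.0 [  0.6 -91.4  -2.3]
152 162.0 198.0 [ -4.2 -14.3 214.6] | 221.0 [  1.4 -90.9  -0.7]
153 167.0 159.0 [ -4.  -14.1 215.6] | 221.0 [  2.3 -91.3  -1.7]
154 231.0 223.0 [  3.  -52.9  -0.3] | 223.0 [  3.1 -91.1  -0.8]
155 227.0 218.0 [  3.9 -53.3  -2. ] | 224.0 [  4.  -91.3  -1.1]
156 225.0 214.0 [  4.7 -53.   -0.3] | 225.0 [  4.8 -91.4  -1.2]
157 225.0 219.0 [  5.6 -53.1  -0.2] | 223.0 [  5.6 -91.1   0. ]
158 223.0 220.0 [  6.4 -53.2  -0.6] | 226.0 [  6.5 -91.4  -0.9]
159 225.0 223.0 [  7.3 -53.4  -1.4] | 224.0 [  7.4 -91.4  -0.6]
160 223.0 225.0 [  8.1 -53.2  -0.4] | 224.0 [  8.2 -91.7  -1.1]
161 222.0 223.0 [  9.  -53.4  -1.1] | 222.0 [  9.1 -91.7  -0.9]
162 220.0 228.0 [  9.8 -53.3  -0.4] | 220.0 [  9.9 -91.6  -0.3]
163 222.0 227.0 [ 10.7 -53.5  -1.2] | 218.0 [ 10.7 -91.5   0.2]
```

Call:
apply_moves([
  {"tx":0,"ty":0,"tz":0,"turn":0,"jaw":-0.3},
  {"tx":0,"ty":0,"tz":0,"turn":0,"jaw":-0.5},
  {"tx":0,"ty":0,"tz":0,"turn":0,"jaw":-1},
  {"tx":0,"ty":0,"tz":0,"turn":0,"jaw":-1},
  {"tx":0,"ty":0,"tz":0,"turn":0,"jaw":-1},
], squeeze=60)

```text
time_s: 6.3
position: [0.6286, -0.1229, 0.1975]
tool_rot: [[0.879, 0.477, -0.002], [0.477, -0.879, 0.008], [0.002, -0.008, -1.0]]
ft_force: [2.1, -0.4, 4.1]
grip_width: 0.0256
```

```bash
python3 - <<'E'
from h import *
whereB()
im,d=get_image('wrist');np.savez('pics/w8.npz',im=im,d=d);save('w8.png',im)
whereB();c=camera_params('wrist')
for v in(200,250):
    q=[]
    for u in range(250,400):
        p=pt(c,u,v,d[v,u])
        if .2<p[2]<.212: q.append([u,(p[:2]-post)@uy*1000])
    q=np.array(q).round(1);print(v,q[0],q[-1],q[np.where(np.diff(q[:,0])>1)[0]],q[np.where(np.diff(q[:,0])>1)[0]+1])
E
```

```text
s 60.5 y 6.5 z 197.5 F out -1.6 lat -1.4 z 4.1 w 0.025625828282875664 ang 28.499219388357293 6.3
s 60.5 y 6.5 z 197.5 F out -1.2 lat -0.8 z 4.7 w 0.025884950542121653 ang 28.495631014289845 6.35
200 [280.   20.6] [367.   -7.6] [[304.  13.]] [[319.    7.9]]
250 [283.   20.1] [365.   -7.6] [[307.   12.3]] [[319.   8.]]
```

View pics/w8.png

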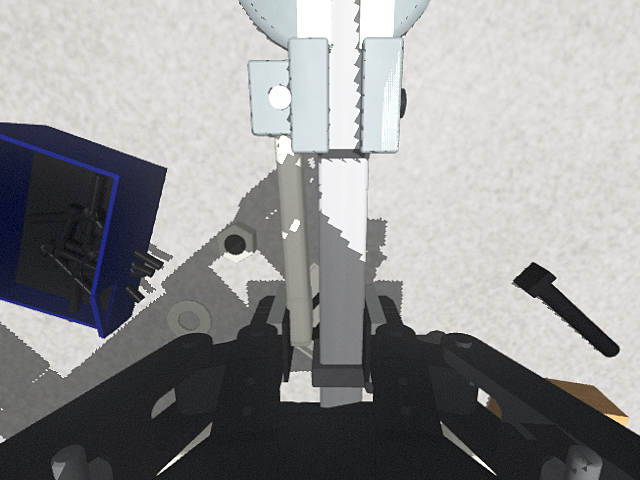

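```bash
cat > m.py <<'E'
from h import *
import sys
whereB()
im,d=get_image('wrist');save(sys.argv[1]+'.png',im);c=camera_params('wrist')
for v in(170,200,230,260,290,320,335):
    a=[];b=[]
    for u in range(250,400):
        p=pt(c,u,v,d[v,u])
        if .2<p[2]<.211:
            e=[-((p[:2]-post)@ux)*1000-150,(p[:2]-post)@uy*1000]
            (a if e[1]>10 else b).append(e)
    f=lambda x:(np.round([np.mean(x,0)[0],min(x,key=lambda k:k[1])[1],max(x,key=lambda k:k[1])[1]],1) if x else None)
    print(v,'lever',f(a),'leg',f(b))
# mark and mouth (smoothed)
us=range(336,356)
for v in range(144,166): print(v,im[v,336:356].mean().round(),np.round(np.mean([-((pt(c,u,v,d[v,u])[:2]-post)@ux)*1000-150 for u in us]),2),'| collar',im[v,372:392].mean().round(),np.round(np.median([-((pt(c,u,v,d[v,u])[:2]-post)@ux)*1000-150 for u in range(372,392)]),2))
E
python3 m.py w9
```

```text
s 60.5 y 6.5 z 197.5 F out -1.2 lat -0.8 z 4.7 w 0.025884950542121653 ang 28.495631014289845 6.35
170 lever [ 1.5 13.2 21.1] leg [ 1.5 -7.7  7.8]
200 lever [11.1 13.1 20.4] leg [11.  -7.8  7.8]
230 lever [21.1 12.5 20.2] leg [20.9 -7.7  7.9]
260 lever [31.5 12.2 20. ] leg [31.3 -7.6  8. ]
290 lever [42.4 11.7 19.7] leg [42.2 -7.6  7.7]
320 lever [53.5 10.9 31.6] leg [ 53.6 -20.3   7.8]
335 lever [59.3 11.  18.3] leg [59.5 -7.6  7.8]
144 244.0 -6.42 | collar 226.0 -6.44
145 244.0 -6.12 | collar 225.0 -6.16
146 243.0 -5.82 | collar 224.0 -5.89
147 244.0 -5.52 | collar 224.0 -5.62
148 233.0 -5.3 | collar 225.0 -5.34
149 110.0 -4.92 | collar 226.0 -5.06
150 91.0 -4.62 | collar 207.0 -4.78
151 96.0 -4.33 | collar 154.0 -4.5
152 97.0 -4.02 | collar 123.0 -4.23
153 102.0 -3.72 | collar 167.0 -3.92
154 103.0 -3.42 | collar 231.0 2.94
155 102.0 -3.12 | collar 224.0 3.79
156 100.0 -2.81 | collar 223.0 4.66
157 89.0 -2.52 | collar 224.0 5.51
158 161.0 -2.21 | collar 225.0 6.34
159 232.0 -1.89 | collar 225.0 7.18
160 223.0 -1.59 | collar 225.0 8.05
161 234.0 -1.29 | collar 224.0 8.92
162 240.0 -1.28 | collar 224.0 9.76
163 244.0 -0.68 | collar 223.0 10.61
164 244.0 -0.38 | collar 223.0 11.5
165 243.0 -0.06 | collar 224.0 12.36
```

Call:
apply_moves([
  {"tx":0,"ty":0,"tz":0,"turn":0,"jaw":-1},
  {"tx":0,"ty":0,"tz":0,"turn":0,"jaw":-1},
  {"tx":0,"ty":0,"tz":0,"turn":0,"jaw":-1},
  {"tx":0,"ty":0,"tz":0,"turn":0,"jaw":-1},
  {"tx":0,"ty":0,"tz":0,"turn":0,"jaw":-1},
], squeeze=38)

```text
time_s: 6.82
position: [0.6286, -0.1229, 0.1975]
tool_rot: [[0.879, 0.477, -0.002], [0.477, -0.879, 0.008], [0.002, -0.008, -1.0]]
ft_force: [1.5, 0.2, 2.7]
grip_width: 0.0257
```

```bash
python3 m.py w10
```

```text
s 60.5 y 6.4 z 197.5 F out -1.4 lat -0.5 z 2.7 w 0.02571919206080467 ang 28.493605679178913 6.8167
170 lever [ 1.5 13.3 21.2] leg [ 1.5 -8.   7.8]
200 lever [11.1 12.9 20.5] leg [11.  -7.7  7.8]
230 lever [21.  12.5 20.2] leg [20.9 -7.5  7.9]
260 lever [31.4 12.1 19.8] leg [31.3 -7.6  8. ]
290 lever [42.5 11.7 19.7] leg [42.3 -7.5  7.7]
320 lever [53.3 11.  31.7] leg [ 53.7 -20.1   7.7]
335 lever [59.4 11.  18.4] leg [59.5 -7.6  7.8]
144 244.0 -6.44 | collar 225.0 -6.43
145 243.0 -6.11 | collar 225.0 -6.16
146 243.0 -5.81 | collar 226.0 -5.89
147 244.0 -5.52 | collar 227.0 -5.61
148 233.0 -5.22 | collar 227.0 -5.34
149 110.0 -5.02 | collar 230.0 -5.06
150 91.0 -4.62 | collar 210.0 -4.78
151 96.0 -4.31 | collar 155.0 -4.5
152 98.0 -4.01 | collar 123.0 -4.22
153 102.0 -3.72 | collar 166.0 -3.92
154 103.0 -3.59 | collar 232.0 2.95
155 103.0 -3.12 | collar 224.0 3.79
156 100.0 -3.02 | collar 223.0 4.64
157 91.0 -2.52 | collar 224.0 5.5
158 157.0 -2.2 | collar 225.0 6.36
159 227.0 -1.9 | collar 225.0 7.2
160 229.0 -1.59 | collar 225.0 8.06
161 233.0 -1.28 | collar 225.0 8.92
162 240.0 -0.97 | collar 224.0 9.76
163 244.0 -0.68 | collar 224.0 10.62
164 244.0 -0.37 | collar 223.0 11.48
165 243.0 -0.05 | collar 224.0 12.33
```

```bash
python3 -c "
from h import *
close_job();whereB()"
```

```text
the job is handed in; nothing more can be done
the job is handed in; nothing more can be done
```

The magnifier is set up over the white tray, with the leg held on its mark and the lever shut. I handed the job in at about 7 s of arm time.

1. **Boom:** I swung it round by the knob. It measures about 28.5° to the tray's 28.3–28.5°, and the lens should stand about 2 mm beyond the tray's centre with the leg on its mark.
2. **Leg:** I drew it out with one finger against the lug. The ring mark measures about 0.2 mm from the collar mouth, with roughly 0.5 mm uncertainty.
3. **Lever:** I shut it only once the leg was on its mark. The gripper is still pinching leg and lever together at 38 N, and nothing moved over the last half second before I handed in.

**Checks that disagreed:**
- **Lever overtravel:** the lever measures about 0.04 rad past parallel to the leg, and the pinch reads 26 mm instead of the 30 mm given. I take this as the lever pressed slightly past its stop; easing the grip from 60 to 38 N did not change it.
- **Mouth position:** it came out about 3 mm from where my first estimate of the post put it. I therefore set the mark directly against the collar edge seen in the wrist camera.

The wrist forces reported stayed under about 7 N, and I saw no contact with the other things on the counter.

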